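# Stow the packed box behind the drop flap, empty box to the tray

## Task

Two look-alike closed boxes stand on the bench: one is packed with a quartz part, the other is empty, and only their weight tells which. Pull the front flap of the lower stacking container all the way down, stand the packed box upright on the container's floor through that opening, stand the empty box upright in the shallow tray, and push the flap back up until it is fully shut. Set the boxes down without dropping them, and leave the glue gun, the tape roll and the foam block where they are.

Things in the scene. Friction and masses are not known exactly. Their poses are not given: they have to be found in the camera images.
- stack: fixed stack of two grey plastic containers, 400 mm wide (its y), 300 deep (its x). Origin: centre of the underside, on the bench; the front, with the flap, faces its own -x. Lower container 322 mm tall, front wall at x = -150 to -146 mm; the upper stands flush on it, front at x = -152, z = 322 to 442 mm: the lower one can be reached only through its front opening, with a tilted tool
- lintel (a point): middle of the upper rim of the lower container's front opening (axes as stack), at x = -148 mm, z = 298 mm. The opening is 310 mm wide and runs from the sill at z = 51 mm up to here
- stock_floor (a point): point on the lower container's floor (4 mm over the bench), mid-width, 76 mm behind the inside of its front wall; axes as stack: a good place for the packed box. White foam stock 94 mm high fills the back, from 110 mm behind this point on; the free floor is 186 mm deep and 392 mm wide
- flap (a joint): angle of the bottom-hinged front flap: 0 rad = upright, shut; 1.571 rad = pulled down level, sticking out to the front (its stop). It starts shut or slightly ajar. The hinge is stiff with friction: the flap stays where it is left and needs about 1 to 2 N at its edge to move. 300 mm wide, 4 mm thick, no handle
- flap_hinge (a point): middle of the flap's hinge line, at x = -148 mm and z = 55 mm in the frame of stack (axes as stack); the hinge line runs along y
- flap_edge (a point): middle of the flap's free edge, a rolled edge 10 mm thick, 120 mm from the hinge; z axis from hinge to edge, x axis towards the flap's inner face. Shut, it is 175 mm over the bench with an open gap of 123 mm between it and the lintel, so that it can be hooked from inside; pulled down, it is level 55 mm over the bench, with free space under it
- tray: shallow open grey tray for empty boxes, fixed, 300 mm (its x) by 200 mm (its y), 50 mm high, walls and floor 4 mm; origin at the centre of its underside on the bench
- tray_floor (a point): centre of the tray's inner floor (axes as tray)
- box_a_mid (a point): point at the centre (half-way up) of a closed upright box of light grey-blue plastic sheet, 60 x 60 mm and 72 mm tall, flat rigid sides, z axis up, x and y axes square to its sides. Starts standing on the bench. It looks exactly like the other box; one of the two is packed (about 270 to 410 g in all), the other holds only a foam insert (about 70 g). Which is which changes from start to start
- box_b_mid (a point): point at the centre (half-way up) of a closed upright box of light grey-blue plastic sheet, 60 x 60 mm and 72 mm tall, flat rigid sides, z axis up, x and y axes square to its sides. Starts standing on the bench. It looks exactly like the other box; one of the two is packed (about 270 to 410 g in all), the other holds only a foam insert (about 70 g). Which is which changes from start to start
- box_a: the box of box_a_mid; origin at the centre of its underside
- box_b: the box of box_b_mid; origin at the centre of its underside
- glue_gun: black cordless hot-glue gun lying on its side, about 200 x 160 x 40 mm; body origin on the bench under its barrel. Leave alone
- tape_roll: brown roll of packing tape lying flat, 100 mm across, 50 mm high; origin at the centre of its underside. Leave alone
- foam_block: white foam block 90 x 110 x 50 mm; origin at the centre of its underside. Leave alone
There are look-alikes about, which are no part of the job. Leave any purple look-alike of the box_b alone.

How it is judged (in metres and radians):
On the way, in this order (a step that is already met when the one before it is completed fails the run):
1. the flap is pulled all the way down (over 1.40 rad) (value of joint flap above 1.4 rad), for 0.2 s.
2. the packed box stands on the floor of the lower container (((x of box_a_mid in the frame of stack between -0.118 and 0.012 m and y of box_a_mid in the frame of stack between -0.17 and 0.17 m and z of box_a_mid in the frame of stack between 0.028 and 0.05 m and angle between box_a_mid's own z axis and vertical below 0.12 rad and contact force between box_a and stack above 1.6 N) or (x of box_b_mid in the frame of stack between -0.118 and 0.012 m and y of box_b_mid in the frame of stack between -0.17 and 0.17 m and z of box_b_mid in the frame of stack between 0.028 and 0.05 m and angle between box_b_mid's own z axis and vertical below 0.12 rad and contact force between box_b and stack above 1.6 N))), for 0.2 s.
At the end, for the whole second after the job is handed in: The packed box (over 1.6 N on the floor) stands upright within 0.12 rad on the lower container's floor, between front wall and foam stock; the empty box stands likewise on the tray's floor; the flap is shut to within 0.06 rad; both boxes are at rest (((x of box_a_mid in the frame of stack between -0.118 and 0.012 m and y of box_a_mid in the frame of stack between -0.17 and 0.17 m and z of box_a_mid in the frame of stack between 0.028 and 0.05 m and angle between each of box_a_mid, box_b_mid's own z axis and vertical below 0.12 rad and contact force between box_a and stack above 1.6 N and x of box_b_mid in the frame of tray between -0.12 and 0.12 m and y of box_b_mid in the frame of tray between -0.07 and 0.07 m and z of box_b_mid in the frame of tray between 0.028 and 0.05 m) or (x of box_b_mid in the frame of stack between -0.118 and 0.012 m and y of box_b_mid in the frame of stack between -0.17 and 0.17 m and z of box_b_mid in the frame of stack between 0.028 and 0.05 m and angle between each of box_b_mid, box_a_mid's own z axis and vertical below 0.12 rad and contact force between box_b and stack above 1.6 N and x of box_a_mid in the frame of tray between -0.12 and 0.12 m and y of box_a_mid in the frame of tray between -0.07 and 0.07 m and z of box_a_mid in the frame of tray between 0.028 and 0.05 m)) and value of joint flap below 0.06 rad and linear speed of each of box_a, box_b below 0.02 m/s); the robot touches nothing.
It fails at once if a box was dropped (let go and fell faster than 0.7 m/s, about 25 mm of fall): box_a (contact force between the fingers and box_a below 0.05 N and linear speed of box_a above 0.7 m/s).
It fails at once if a box was dropped (let go and fell faster than 0.7 m/s, about 25 mm of fall): box_b (contact force between the fingers and box_b below 0.05 N and linear speed of box_b above 0.7 m/s).
It fails at once if the glue gun was moved more than 30 mm (distance of glue_gun from where it was at the start of the episode above 0.03 m).
It fails at once if the tape roll was moved more than 30 mm (distance of tape_roll from where it was at the start of the episode above 0.03 m).
It fails at once if the foam block was moved more than 30 mm (distance of foam_block from where it was at the start of the episode above 0.03 m).
It also fails if it takes over 72 s, if anything falls off the work surface, if the arm or the gripper's body presses on something with over 40 N, if the wrist force passes 120 N, or if a joint passes its speed limit or range.

## Robot

A 6-joint arm with a two-finger parallel gripper is mounted at the origin on the work surface. World frame = base frame: x ahead of the robot, y to its left, z up, the work surface at z = 0. Lengths are in mm, angles in rad, forces in N, time in s.
With the tool pointing down it reaches from about 300 to 775 mm from the base axis. Payload 14.6 kg.
Tool frame: the origin (TCP) lies on the front face of the gripper's body, between the roots of the fingers; the fingertips stand 97 mm ahead of it and the grasp point (between the pads) lies 78 mm ahead of it; z points along the fingers, y is the line along which they close (so a half turn about z gives the same grasp; the last joint's range is limited). The gripper opens to 94 mm and grips with 3 to 60 N. Pads are 16 mm wide; open, the fingers measure 119 mm over their backs; the gripper's body (75 mm by 177 mm) begins 78 mm behind the grasp point.
Start: joints at [-0.067, 0.3, 1.521, -0, 1.321, -0.067], TCP at [549.991, -0.002, 302.646] pointing down, gripper open.
Joint ranges: [-3.03, 3.03], [-0.79, 2.21], [0.23, 2.52], [-1.04, 4.18], [0, 3.07], [-2.55, 2.55]. Speed limits (rad/s): [2.22, 2.22, 2.57, 3.14, 3.14, 3.14].

## Interface

Orientations are given as [roll, pitch, yaw] about the fixed x, y, z axes, in that order (R = Rz(yaw) Ry(pitch) Rx(roll)).
In Python, from cell import * gives the robot as it stands.
- The arm moves only by the tool carry_out, never from a script. Its arguments are lists of equal length, an entry for each row: "slide": the shift along the world's x, y, z scaled (see below), a list of three; "dr": the turn, a rotation vector about the world's x, y, z scaled (see below), a list of three; "gripper": the opening in per cent of the stroke, from 0 (shut) to 100 (fully open). A call has 1 to 10 rows; each row is the pose to reach, as a shift and turn from the pose commanded when the call began, turning the shorter way round; what a row does not reach only later rows make up. The controller multiplies each number of a shift by 0.25 m and each number of a turn by 360 degrees. A row lasts 1/12 s, in which the tool goes at most 41.7 mm and 7.16 degrees, less where a joint would pass 70% of its speed; a pose out of reach is approached as far as the arm can. A call with a number of a shift or a turn outside -1 to 1 is refused whole. A call with a gripper value outside its range is refused whole. The fingers move at their own pace and stop on an object; "newtons" is the grip in N (left out, the last holds). Time passes only in rows, so rows that repeat a pose let the fingers close. It gives the time, the measured TCP pose, the force, the opening and the grip force at its end, in the units of the state.
- read_state(): the state, without advancing time (a new reading comes with each control period).
- camera(name): name is "scene" or "side" or "wrist"; returns the picture (400x640x3 uint8, red, green, blue); there is no depth.
- camera_model(name): a dict with "vfov" (degrees; the focal length in pixels is half the picture's height over the tangent of half this angle, whatever the lens; pixels are square), "cx", "cy" (the principal point, pixels), "R" (3x3) and "t" (3): a world point X has camera coordinates R X + t. Camera axes: x right, y down, z forward; pixel columns grow to the right and rows downward; lengths in mm; the calibration is good to about 2 mm. A picture is of the moment at which its call begins: read the wrist's pose just before it. camera_model takes no time and is no camera call; for the wrist camera it gives the pose at the moment of the call.
- sign_off(): hands the job in; it is judged then, once.
The state is a dict: "clock": time; "joints": joint angles; "qd": joint speeds; "effort": joint torques, N m; "eef_pos": TCP position; "eef_rot": TCP orientation; "wrist_force": force on the tool from outside, world axes, zero at the start; "moment": the same for the moment, N m; "finger_gap": finger opening in mm; "finger_force": force on a finger pad.
Only numpy, scipy, OpenCV 4.12 (cv2) and the standard library are available. Lean on these libraries where they do the work, as an engineer would, in place of code of your own. Each camera call takes 0.05 s, during which the arm holds its last target. There are 200 camera calls.

## Working session

There is one attempt and no reset: what is moved stays moved. The work goes in short steps, Python scripts to look and compute and a tool call to move; the robot and the scene stay as the last step left them, time stands still between calls to the robot, and variables do not carry over. Pictures are saved under pics/ and viewed, at most 11 in all, crops included, and the job is handed in when it is done.

Besides the shell and the picture viewer there is one more tool, called after "Request:" as name(argument=value, ...), one argument or row to a line, values as JSON. carry_out: Moves the arm, as the interface text tells. Its arguments: {"type":"object","properties":{"slide":{"type":"array","items":{"type":"array","items":{"type":"number","minimum":-1,"maximum":1}}},"dr":{"type":"array","items":{"type":"array","items":{"type":"number","minimum":-1,"maximum":1}}},"gripper":{"type":"array","items":{"type":"number"}},"newtons":{"type":"number"}},"required":["slide","dr","gripper"]}

```bash
ls; mkdir -p pics; python3 - <<'E'
from cell import *
import cv2
s=read_state();print(s)
for n in("scene","side"):
    im=camera(n);cv2.imwrite(f"pics/{n}0.png",im[:,:,::-1]);
    print(n,camera_model(n))
print(camera_model("wrist"))
E
```

```text
pics
{'clock': 0.0, 'joints': array([-6.66261859e-02,  3.00418999e-01,  1.52160196e+00,  1.05550566e-05,
        1.32070343e+00, -6.66431047e-02]), 'qd': array([-0.0008099 ,  0.00056814, -0.00013901, -0.00010597,  0.00070812,
       -0.00034898]), 'effort': array([-1.53750298e-03, -5.31805658e+01, -3.52735734e+01,  7.07558286e-02,
        2.43994006e-02, -4.79655944e-05]), 'eef_pos': array([ 5.49837846e+02, -4.73834378e-03,  3.02106017e+02]), 'eef_rot': array([-3.14046411e+00, -8.55677724e-05,  1.57081058e+00]), 'wrist_force': array([ 0.4390823 ,  0.01913339, -0.65641236]), 'moment': array([ 0.01937828, -0.02677685, -0.02405271]), 'finger_force': 0.0, 'finger_gap': 94.09828333995934}
scene {'vfov': 53.106338833993924, 'cx': 316.56098937120277, 'cy': 199.64801948302605, 'R': array([[-0.51918231,  0.85459456, -0.01085698],
       [ 0.70324932,  0.41994934, -0.57365752],
       [-0.48568522, -0.305468  , -0.8190233 ]]), 't': array([ 191.50863819, -380.32371539, 1905.47797518])}
side {'vfov': 56.829862699744844, 'cx': 318.1972651768311, 'cy': 205.48279031017896, 'R': array([[-0.9282611 , -0.37186913,  0.00668414],
       [-0.21171961,  0.51354898, -0.83153006],
       [ 0.30578773, -0.77329218, -0.55543953]]), 't': array([ 625.63683251,  228.65206805, 1051.053694  ])}
{'vfov': 58.314493624437326, 'cx': 322.6831983581597, 'cy': 206.27128393299907, 'R': array([[ 9.99999021e-01,  5.22035651e-04, -1.29832017e-03],
       [ 8.27004963e-04, -9.68914708e-01,  2.47393624e-01],
       [-1.12881322e-03, -2.47394456e-01, -9.68914191e-01]]), 't': array([-550.27742142,  -26.64155155,  391.80804375])}
```

View pics/scene0.png

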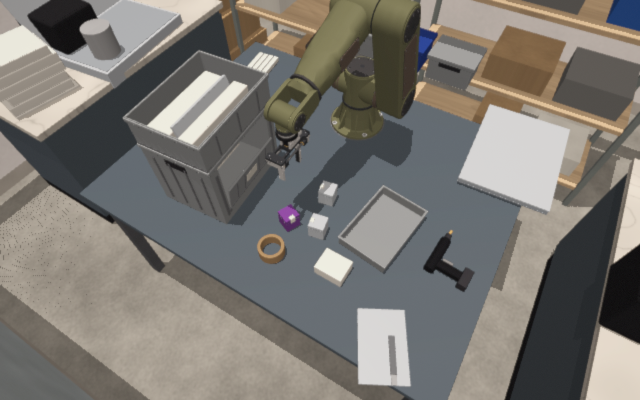

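View pics/side0.png

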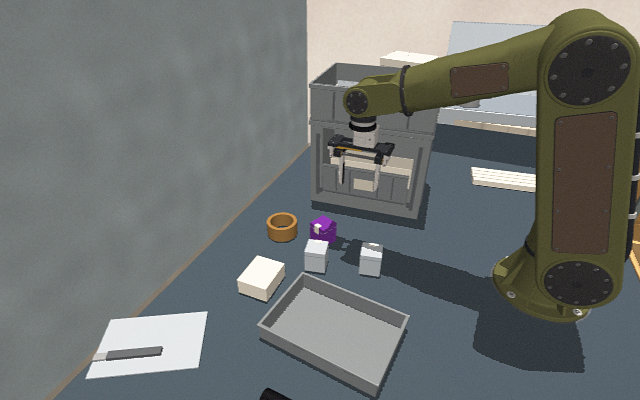

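```bash
python3 - <<'E'
import cv2
a=cv2.imread("pics/scene0.png")[45:295,125:445];cv2.imwrite("pics/sc1.png",cv2.resize(a,None,fx=2.4,fy=2.4,interpolation=cv2.INTER_CUBIC))
a=cv2.imread("pics/side0.png")[60:400,230:450];cv2.imwrite("pics/sd1.png",cv2.resize(a[:240],None,fx=2.5,fy=2.5,interpolation=cv2.INTER_CUBIC))
E
```

```text
(no output)
```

View pics/sc1.png

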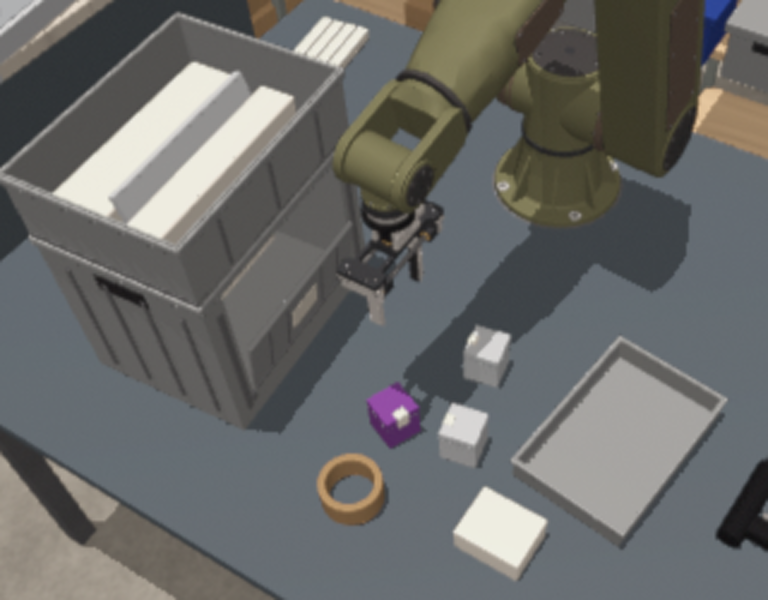

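View pics/sd1.png

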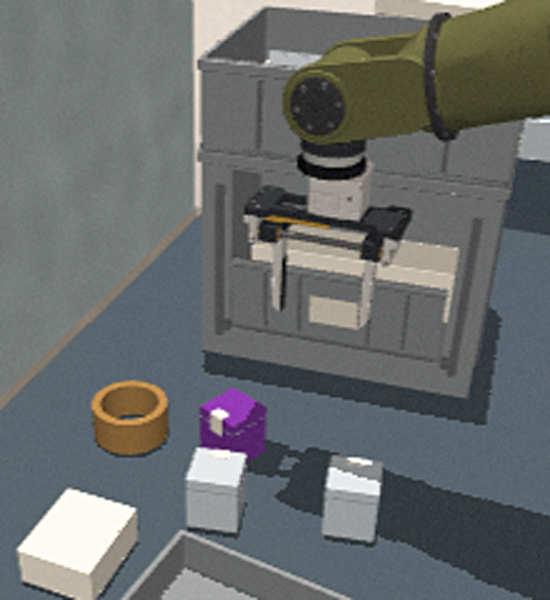

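```bash
cat > h.py <<'E'
from cell import *
import numpy as np, cv2
from scipy.optimize import least_squares
from scipy.spatial.transform import Rotation as Ro
np.set_printoptions(precision=3,suppress=True)
def proj(m,X):
    f=200/np.tan(np.radians(m["vfov"]/2)); c=np.atleast_2d(X)@m["R"].T+m["t"]
    return np.c_[m["cx"]+f*c[:,0]/c[:,2], m["cy"]+f*c[:,1]/c[:,2]]
def back(m,uv,z):
    f=200/np.tan(np.radians(m["vfov"]/2)); d=m["R"].T@np.array([(uv[0]-m["cx"])/f,(uv[1]-m["cy"])/f,1]); o=-m["R"].T@m["t"]
    return o+d*(z-o[2])/d[2]
def W(p,L):
    L=np.atleast_2d(L); c,s=np.cos(p[2]),np.sin(p[2])
    return np.c_[p[0]+c*L[:,0]-s*L[:,1],p[1]+s*L[:,0]+c*L[:,1],L[:,2]]
def fit(obs,p0): # obs: list of (model, local pts, pixels)
    def r(p): return np.concatenate([(proj(m,W([p[0]*100,p[1]*100,p[2]],L))-uv).ravel() for m,L,uv in obs])
    s=least_squares(r,[p0[0]/100,p0[1]/100,p0[2]],loss="soft_l1"); p=s.x*[100,100,1]
    return p,r(s.x)
E
cat > a.py <<'E'
from h import *
sc,sd=camera_model("scene"),camera_model("side")
S=lambda a:np.array(a)/2.4+[125,45]
D=lambda a:np.array(a)/2.5+[230,60]
# stack: front -x. 
print("rough near bottom", back(sc,S([245,427]),0), back(sd,D([468,397]),0), back(sd,D([205,353]),0))
for n,c in (("b1",[(478,328),(510,338),(499,362),(465,352)]),("b2",[(455,403),(488,412),(478,440),(441,432)])):
    print(n,np.array([back(sc,S(q),72) for q in c]))
    print(np.mean([back(sc,S(q),72) for q in c],0))
for n,c in (("b1",[(332,458),(383,460),(379,492),(327,487)]),("b2",[(195,450),(247,453),(243,490),(188,484)])):
    print(n,"side",np.array([back(sd,D(q),72) for q in c]).mean(0))
print("tray",np.array([back(sc,S(q),50) for q in [(620,338),(725,401),(622,541),(514,461)]]))
print("tape",back(sc,S((351,480)),50),"foam",back(sc,S((500,525)),50), "purple",back(sc,S((393,400)),72),"gun",back(sc,(445,260),20))
print("flap edge",back(sd,D((233,263)),175),back(sd,D((450,290)),175))
print("top front", back(sd,D((200,65)),442),back(sc,S((345,68)),442))
E
python3 a.py
```

```text
rough near bottom [ 772.352 -168.73     0.   ] [ 373.124 -198.888    0.   ] [ 764.328 -161.941    0.   ]
b1 [[446.917  83.997  72.   ]
 [437.741 140.168  72.   ]
 [489.426 148.917  72.   ]
 [500.527  90.986  72.   ]]
[468.653 116.017  72.   ]
b2 [[594.114 128.976  72.   ]
 [581.907 182.254  72.   ]
 [633.94  194.844  72.   ]
 [650.985 138.322  72.   ]]
[615.236 161.099  72.   ]
b1 side [462.751 110.026  72.   ]
b2 side [612.584 161.599  72.   ]
tray [[328.226 291.457  50.   ]
 [356.399 491.164  50.   ]
 [662.09  456.222  50.   ]
 [626.436 255.091  50.   ]]
tape [783.205  58.083  50.   ] foam [731.559 290.636  50.   ] purple [639.729  41.619  72.   ] gun [496.399 624.93   20.   ]
flap edge [ 712.546 -139.678  175.   ] [ 420.193 -178.135  175.   ]
top front [ 758.905 -135.885  442.   ] [ 377.123 -187.537  442.   ]
```

```bash
cat > b.py <<'E'
from a import *
print("-----")
L=np.array([(-152,200,442),(-150,200,0),(-150,-200,0),(-146,150,180),(-146,-150,180)],float)
obs=[(sd,L,D([(200,65),(205,353),(468,397),(233,263),(450,290)])),
 (sc,np.array([(-150,200,0),(-152,-200,442)],float),S([(245,427),(345,68)]))]
p,r=fit(obs,(550,-330,-1.47)); print("stack",p,r.reshape(-1,2))
T=np.array([(-150,-100,50),(-150,100,50),(150,100,50),(150,-100,50)],float)
p2,r=fit([(sc,T,S([(620,338),(725,401),(622,541),(514,461)]))],(490,370,0)); print("tray",p2,r.reshape(-1,2))
B=np.array([(-30,-30,72),(-30,30,72),(30,30,72),(30,-30,72)],float)
for n,s_,d_,p0 in (("b1",[(478,328),(510,338),(499,362),(465,352)],[(383,460),(332,458),(327,487),(379,492)],(468,115,.1)),("b2",[(455,403),(488,412),(478,440),(441,432)],[(247,453),(195,450),(188,484),(243,490)],(614,161,.1))):
    q,r=fit([(sc,B,S(s_)),(sd,B[[0,3,2,1]],D(d_))],p0); print(n,q,r.reshape(-1,2))
    q,r=fit([(sc,B,S(s_))],p0); print(n,q,r.reshape(-1,2))
E
python3 b.py | sed '1,/-----/d'
```

```text
stack [ 582.403 -327.063   -1.5  ] [[-0.442 -2.56 ]
 [-1.544 -0.555]
 [-0.099  1.164]
 [ 0.793 -5.516]
 [ 0.291 -3.336]
 [ 1.256  0.406]
 [ 0.333 -0.96 ]]
tray [492.72  373.221  -0.129] [[ 0.114  0.682]
 [ 0.085  0.141]
 [ 0.155 -2.16 ]
 [-0.369  0.397]]
b1 [463.545 112.272   0.189] [[-0.551 -1.909]
 [ 0.262 -2.019]
 [-0.077 -0.532]
 [-0.305 -0.595]
 [-0.578  0.738]
 [-0.606 -1.049]
 [-0.584  0.608]
 [-0.008  1.436]]
b1 [468.479 116.009   0.165] [[-0.143 -0.781]
 [ 0.58  -0.6  ]
 [-0.118  0.838]
 [-0.247  0.473]]
b2 [613.533 160.959   0.257] [[-0.773 -0.901]
 [ 0.693 -0.949]
 [ 0.504  0.527]
 [ 0.399 -0.015]
 [-0.407  0.46 ]
 [ 0.366 -0.032]
 [ 0.092 -0.407]
 [-0.951 -0.96 ]]
b2 [615.325 161.138   0.225] [[-0.659 -0.683]
 [ 0.668 -0.315]
 [-0.029  1.057]
 [ 0.019  0.082]]
```

Request:
carry_out(
  slide=[
    [0.06,0.24,0.1],
    [0.06,0.24,0.1],
    [0.06,0.24,0.1],
    [0.06,0.24,0.1],
    [0.06,0.24,0.1],
    [0.06,0.24,0.1],
    [0.06,0.24,0.1],
    [0.06,0.24,0.1],
    [0.06,0.24,0.1],
  ],
  dr=[
    [-0.125,-0.0044,0.0106],
    [-0.125,-0.0044,0.0106],
    [-0.125,-0.0044,0.0106],
    [-0.125,-0.0044,0.0106],
    [-0.125,-0.0044,0.0106],
    [-0.125,-0.0044,0.0106],
    [-0.125,-0.0044,0.0106],
    [-0.125,-0.0044,0.0106],
    [-0.125,-0.0044,0.0106],
  ],
  gripper=[0,0,0,0,0,0,0,0,0],
  newtons=20,
)

```text
clock: 0.85
eef_pos: [565.0, 60.3, 327.2]
eef_rot: [-3.14, 0.784, 1.642]
wrist_force: [0.0, -0.7, 0.3]
finger_gap: 37.5
finger_force: 0.0
```

```bash
python3 - <<'E'
from h import *
s=read_state();m=camera_model("wrist");im=camera("wrist")[:,:,::-1].copy()
import pickle;pickle.dump(m,open("w1.pkl","wb"))
print(s["eef_pos"],s["eef_rot"],s["joints"],s["finger_gap"])
print(-m["R"].T@m["t"])
P=[582.4,-327,-1.5]
L=[(-150,200,0),(-150,-200,0),(-146,150,180),(-146,-150,180),(-152,200,322),(-152,-200,322),(-148,155,298),(-148,-155,298),(-150,155,51),(-150,-155,51)]
uv=proj(m,W(P,L));print(uv)
for u in uv: cv2.drawMarker(im,tuple(int(v) for v in u),(0,0,255),0,8)
cv2.imwrite("pics/w1.png",cv2.resize(im,None,fx=1.25,fy=1.25))
E
```

```text
[564.971  60.283 327.186] [-3.14   0.784  1.642] [ 0.254  0.4    1.448 -0.77   1.501  0.324] 37.51963420532914
[558.117 168.425 336.087]
[[467.458 120.856]
 [161.792 120.563]
 [453.88  248.597]
 [171.25  248.297]
 [546.637 400.428]
 [ 73.001 399.865]
 [484.942 369.87 ]
 [135.982 369.464]
 [439.518 151.261]
 [188.683 151.014]]
```

View pics/w1.png

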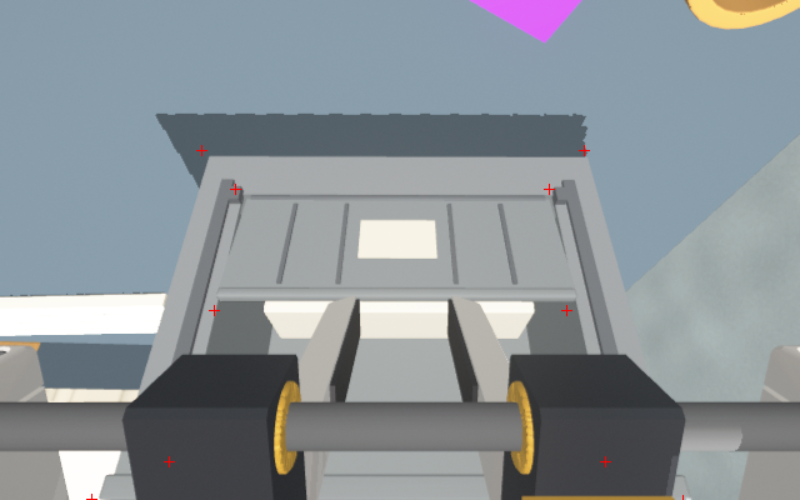

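```bash
cat > c.py <<'E'
from a import *
print("-----")
import pickle; w=pickle.load(open("w1.pkl","rb")); V=lambda a:np.array(a)/1.25
obs=[(sd,np.array([(-152,200,442),(-150,200,0),(-150,-200,0)],float),D([(200,65),(205,353),(468,397)])),
 (sc,np.array([(-150,200,0),(-152,-200,442)],float),S([(245,427),(345,68)])),
 (w,np.array([(-150,200,0),(-150,-200,0),(-150,150,53),(-150,-150,53)],float),V([(587,156),(207,157),(556,196),(242,196)]))]
p,r=fit(obs,(550,-330,-1.47)); print("stack",p,r.reshape(-1,2))
p,r=fit(obs[2:],(550,-330,-1.47)); print("stack w only",p,r.reshape(-1,2))
for th in (0,.1,.15,.2,.25):
    L=[(-148-120*np.sin(th),y,55+120*np.cos(th)) for y in(150,-150)]
    print(th,proj(w,W(p,L))*1.25, ((proj(sd,W(p,L))-[230,60])*2.5))
E
python3 c.py | sed '1,/-----/d'
```

```text
stack [ 585.705 -333.932   -1.496] [[-0.451 -3.147]
 [-1.558 -1.495]
 [-0.516 -0.188]
 [-0.371  0.216]
 [-1.895 -1.242]
 [-2.157 -0.533]
 [ 0.148 -0.718]
 [-8.747 -0.935]
 [ 2.5   -0.529]]
stack w only [ 587.105 -334.21    -1.496] [[-1.182 -0.272]
 [ 1.322 -0.576]
 [-7.679 -0.702]
 [ 3.736 -0.38 ]]
0 [[568.67  307.788]
 [222.057 307.951]] [[233.486 250.526]
 [447.903 282.485]]
0.1 [[572.998 301.223]
 [217.222 301.409]] [[231.009 254.57 ]
 [446.879 287.012]]
0.15 [[575.13  297.34 ]
 [214.841 297.539]] [[229.762 256.888]
 [446.316 289.584]]
0.2 [[577.227 293.057]
 [212.497 293.27 ]] [[228.513 259.396]
 [445.721 292.356]]
0.25 [[579.28  288.376]
 [210.203 288.605]] [[227.266 262.09 ]
 [445.095 295.32 ]]
```

Request:
carry_out(
  slide=[
    [0.023,-0.311,0],
    [0.023,-0.311,0],
    [0.034,-0.451,-0.068],
    [0.034,-0.451,-0.068],
    [0.044,-0.59,-0.208],
    [0.044,-0.59,-0.208],
    [0.055,-0.73,-0.348],
    [0.055,-0.73,-0.348],
    [0.055,-0.73,-0.348],
    [0.055,-0.73,-0.348],
  ],
  dr=[
    [0,0,0],
    [0,0,0],
    [0,0,0],
    [0,0,0],
    [0,0,0],
    [0,0,0],
    [0,0,0],
    [0,0,0],
    [0,0,0],
    [0,0,0],
  ],
  gripper=[0,0,0,0,0,0,0,0,0,0],
)

```text
clock: 1.73
eef_pos: [578.9, -122.2, 241.5]
eef_rot: [3.141, 0.785, 1.64]
wrist_force: [-0.4, -0.2, 0.2]
finger_gap: 0.5
finger_force: 0.0
```

Request:
carry_out(
  slide=[
    [-0.001,0.016,-0.016],
    [-0.006,0.084,-0.036],
    [-0.012,0.156,-0.06],
    [-0.016,0.219,-0.096],
    [-0.021,0.281,-0.134],
    [-0.025,0.335,-0.184],
    [-0.028,0.381,-0.234],
    [-0.032,0.43,-0.309],
    [-0.034,0.452,-0.371],
    [-0.034,0.452,-0.371],
  ],
  dr=[
    [0,0,0],
    [0,0,0],
    [0,0,0],
    [0,0,0],
    [0,0,0],
    [0,0,0],
    [0,0,0],
    [0,0,0],
    [0,0,0],
    [0,0,0],
  ],
  gripper=[0,0,0,0,0,0,0,0,0,0],
)

```text
clock: 2.57
eef_pos: [569.6, -7.2, 146.1]
eef_rot: [-3.138, 0.786, 1.646]
wrist_force: [-1.2, 0.5, -1.0]
finger_gap: 0.6
finger_force: 0.0
```

```bash
python3 - <<'E'
from h import *
s=read_state();print(s["eef_pos"],s["wrist_force"],s["joints"])
a=camera("side")[100:260,280:460,::-1];b=camera("wrist")[:,:,::-1]
a=cv2.resize(a,(450,400)); b=cv2.resize(b,(350,219)); c=np.zeros((400,800,3),np.uint8);c[:,:450]=a;c[:219,450:]=b
cv2.imwrite("pics/f1.png",c)
E
```

```text
[569.575  -7.247 146.101] [-1.2    0.525 -0.963] [ 0.138  0.6    1.619 -0.872  1.172  0.526]
```

View pics/f1.png

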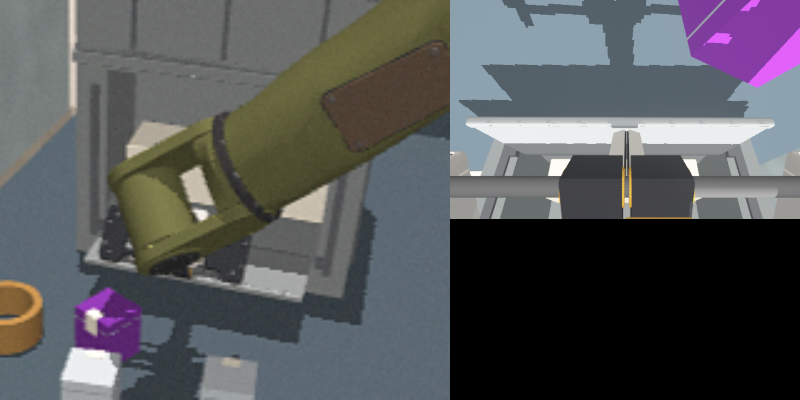

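Request:
carry_out(
  slide=[
    [-0.0,0.0,-0.024],
    [0,0,-0.048],
    [0,0,-0.056],
    [0,0,-0.056],
    [0,0,-0.056],
  ],
  dr=[
    [0,0,0],
    [0,0,0],
    [0,0,0],
    [0,0,0],
    [0,0,0],
  ],
  gripper=[0,0,0,0,0],
)

```text
clock: 3.08
eef_pos: [570.6, -9.7, 134.6]
eef_rot: [3.14, 0.786, 1.64]
wrist_force: [-0.2, 1.2, 4.7]
finger_gap: 0.4
finger_force: 2.3
```

Request:
carry_out(
  slide=[
    [0,0,-0.008],
    [0,0,-0.016],
    [0,0,-0.016],
    [0,0,-0.016],
  ],
  dr=[
    [0,0,0],
    [0,0,0],
    [0,0,0],
    [0,0,0],
  ],
  gripper=[0,0,0,0],
)

```text
clock: 3.42
eef_pos: [570.9, -9.6, 133.1]
eef_rot: [3.137, 0.789, 1.637]
wrist_force: [-10.0, 6.4, 29.4]
finger_gap: 0.6
finger_force: 14.5
```

Request:
carry_out(
  slide=[
    [0,0.0,0.16],
    [0,0.1,0.32],
    [0,0.2,0.48],
    [0,0.3,0.64],
    [0,0.4,0.76],
    [-0.04,0.55,0.8],
    [-0.08,0.7,0.8],
    [-0.1,0.85,0.8],
    [-0.12,1,0.8],
    [-0.12,1,0.8],
  ],
  dr=[
    [0,0,0],
    [0,0,0],
    [0,0,0],
    [0,0,0],
    [0,0,0],
    [0,0,0],
    [0,0,0],
    [0,0,0],
    [0,0,0],
    [0,0,0],
  ],
  gripper=[0,0,100,100,100,100,100,100,100,100],
)

```text
clock: 4.25
eef_pos: [538.9, 245.9, 329.5]
eef_rot: [-3.141, 0.785, 1.646]
wrist_force: [0.6, -0.5, -0.7]
finger_gap: 50.2
finger_force: 0.0
```

```bash
python3 - <<'E'
from h import *
import pickle
s=read_state();m=camera_model("wrist");im=camera("wrist")[:,:,::-1].copy()
pickle.dump(m,open("w2.pkl","wb"))
print(s["eef_pos"],s["eef_rot"],s["joints"],s["finger_gap"])
for p in ((466,114,.17),(614,161,.24)):
  L=[(a,b,z) for z in(0,72) for a in(-30,30) for b in(-30,30)]; print(proj(m,W(p,L)))
cv2.imwrite("pics/w2.png",cv2.resize(im,None,fx=1.25,fy=1.25,interpolation=cv2.INTER_CUBIC))
E
```

```text
[538.869 245.918 329.535] [-3.141  0.785  1.646] [ 0.551  0.532  1.251 -0.691  1.739  0.492] 50.1959886961499
[[224.44   68.612]
 [204.294  17.331]
 [277.094  64.344]
 [264.474  11.707]
 [214.523 115.458]
 [190.401  65.833]
 [272.408 111.389]
 [257.511  60.306]]
[[364.157  41.312]
 [359.783 -18.34 ]
 [423.281  32.587]
 [428.374 -30.087]
 [368.644  89.236]
 [364.507  30.445]
 [434.51   80.77 ]
 [442.341  18.629]]
```

View pics/w2.png

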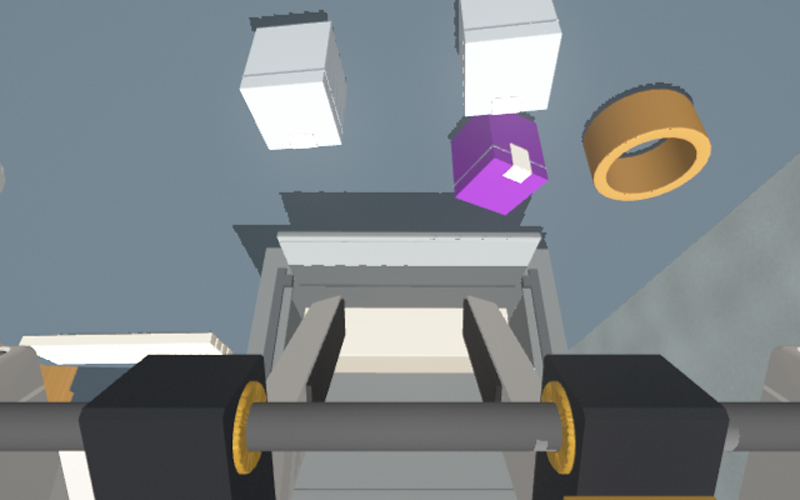

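```bash
python3 - <<'E'
from h import *
import pickle
w=pickle.load(open("w2.pkl","rb"))
B=np.array([(-30,-30,72),(30,-30,72),(30,30,72),(-30,30,72)],float)
for uv,p0 in (([(271,149),(342,144),(325,79),(242,86)],(466,114,.17)),([(465,115),(549,108),(560,32),(462,42)],(614,161,.24))):
    p,r=fit([(w,B,np.array(uv)/1.25)],p0);print(p,r.reshape(-1,2))
E
```

```text
[467.648 110.33    0.164] [[-0.227 -1.177]
 [ 0.464 -0.919]
 [ 0.007  0.999]
 [-0.187  0.468]]
[619.088 156.914   0.207] [[ 0.065  0.266]
 [-2.067 -0.748]
 [-0.096 -0.499]
 [ 1.448  0.71 ]]
```

Request:
carry_out(
  slide=[
    [-0.37,-0.04,-0.63],
    [-0.37,-0.04,-0.63],
    [-0.37,-0.04,-0.63],
    [-0.37,-0.04,-0.63],
    [-0.37,-0.04,-0.63],
    [-0.37,-0.04,-0.63],
    [-0.36,-0.11,-0.7],
    [-0.345,-0.21,-0.81],
    [-0.324,-0.318,-0.914],
    [-0.324,-0.318,-0.914],
  ],
  dr=[
    [0,0,0.015],
    [0,0,0.015],
    [0,0,0.015],
    [0,0,0.015],
    [0,0,0.015],
    [0,0,0.015],
    [0,0,0.015],
    [0,0,0.015],
    [0,0,0.015],
    [0,0,0.015],
  ],
  gripper=[100,100,100,100,100,100,100,100,100,100],
)

```text
clock: 5.13
eef_pos: [459.4, 156.7, 98.9]
eef_rot: [-3.136, 0.787, 1.736]
wrist_force: [-0.4, 0.1, 0.4]
finger_gap: 94.2
finger_force: 0.0
```

Request:
carry_out(
  slide=[
    [0,0,0],
    [0,0,0],
    [0,0,0],
    [0,0,0],
    [0,0,0],
    [0,0,0],
    [0,0,0],
    [0,0,0],
  ],
  dr=[
    [0,0,0],
    [0,0,0],
    [0,0,0],
    [0,0,0],
    [0,0,0],
    [0,0,0],
    [0,0,0],
    [0,0,0],
  ],
  gripper=[0,0,0,0,0,0,0,0],
  newtons=15,
)

```text
clock: 5.8
eef_pos: [459.4, 161.5, 102.0]
eef_rot: [3.14, 0.786, 1.735]
wrist_force: [-1.1, 3.5, 6.4]
finger_gap: 59.8
finger_force: 15.0
```

Request:
carry_out(
  slide=[
    [0,0,0.08],
    [0,0,0.16],
    [0,0,0.3],
    [0,0,0.4],
    [0,0,0.4],
    [0,0,0.4],
    [0,0,0.4],
  ],
  dr=[
    [0,0,0],
    [0,0,0],
    [0,0,0],
    [0,0,0],
    [0,0,0],
    [0,0,0],
    [0,0,0],
  ],
  gripper=[0,0,0,0,0,0,0],
)

```text
clock: 6.38
eef_pos: [458.9, 160.9, 200.5]
eef_rot: [-3.14, 0.786, 1.736]
wrist_force: [0.3, -0.5, -0.0]
finger_gap: 59.8
finger_force: 15.0
```

```bash
python3 - <<'E'
from h import *
for i in range(3):
    s=read_state();print(s["eef_pos"],s["wrist_force"],s["moment"],s["finger_gap"],s["finger_force"]);camera("wrist")
cv2.imwrite("pics/g1.png",np.hstack([camera("wrist")[:,:,::-1][::2,::2],cv2.resize(camera("side")[150:350,280:600,::-1],(480,300))[:200]]))
E
```

```text
[458.911 160.943 200.53 ] [ 0.277 -0.5   -0.017] [ 0.434  0.044 -0.019] 59.84082650095686 15.00002508983016
[458.872 160.86  200.177] [ 0.401  0.724 -1.374] [0.436 0.059 0.037] 60.094098392020406 15.000025760382414
[458.899 160.864 200.131] [-0.512  0.231 -1.329] [0.402 0.068 0.007] 59.63323824883923 15.00000648200512
```

```bash
cat > wt.py <<'E'
from h import *
F=[];M=[]
for i in range(14):
    s=read_state();F.append(s["wrist_force"]);M.append(s["moment"]);camera("wrist")
print(np.mean(F,0),np.std(F,0),np.mean(M,0),s["eef_pos"],s["joints"],s["effort"])
E
python3 wt.py
```

```text
[ 0.188 -0.148 -0.74 ] [0.526 0.409 0.622] [0.413 0.063 0.003] [459.257 160.999 201.421] [ 0.501  0.42   1.746 -0.75   1.367  0.646] [ -0.002 -53.32  -28.564  -1.53    1.19   -0.011]
```

View pics/g1.png

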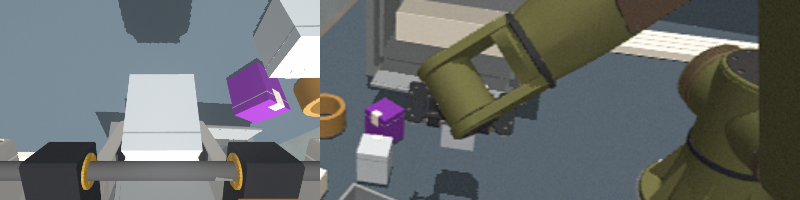

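Request:
carry_out(
  slide=[
    [0.015,0.15,0],
    [0.03,0.3,0],
    [0.05,0.45,0],
    [0.06,0.6,0],
    [0.08,0.75,0],
    [0.09,0.9,0],
    [0.104,1,0],
    [0.104,1,0],
    [0.104,1,-0.15],
    [0.104,1,-0.3],
  ],
  dr=[
    [0,0,0],
    [0,0,0],
    [0,0,0],
    [0,0,0],
    [0,0,0],
    [0,0,0],
    [0,0,0],
    [0,0,0],
    [0,0,0],
    [0,0,0],
  ],
  gripper=[0,0,0,0,0,0,0,0,0,0],
)

```text
clock: 8.17
eef_pos: [485.6, 411.4, 127.0]
eef_rot: [3.137, 0.783, 1.732]
wrist_force: [0.3, 0.9, -2.0]
finger_gap: 60.1
finger_force: 15.0
```

Request:
carry_out(
  slide=[
    [0,0,0],
    [0,0,-0.04],
    [0,0,-0.06],
    [0,0,-0.07],
    [0,0,-0.07],
  ],
  dr=[
    [0,0,0],
    [0,0,0],
    [0,0,0],
    [0,0,0],
    [0,0,0],
  ],
  gripper=[0,0,0,0,0],
)

```text
clock: 8.58
eef_pos: [485.6, 411.1, 110.0]
eef_rot: [3.14, 0.785, 1.734]
wrist_force: [-0.0, 0.2, -0.6]
finger_gap: 60.3
finger_force: 15.0
```

Descend the last few mm, then release.

Request:
carry_out(
  slide=[
    [0,0,-0.006],
    [0,0,-0.01],
    [0,0,-0.014],
    [0,0,-0.016],
    [0,0,-0.016],
    [0,0,-0.016],
  ],
  dr=[
    [0,0,0],
    [0,0,0],
    [0,0,0],
    [0,0,0],
    [0,0,0],
    [0,0,0],
  ],
  gripper=[0,0,0,0,0,0],
)

```text
clock: 9.08
eef_pos: [485.4, 411.2, 106.0]
eef_rot: [3.14, 0.786, 1.734]
wrist_force: [-2.0, 0.6, 5.5]
finger_gap: 60.1
finger_force: 15.0
```

Request:
carry_out(
  slide=[
    [0,0,0],
    [0,0,0],
    [0,0,0],
    [0,0,0],
    [0,0,0],
    [-0.012,0.07,0.07],
    [-0.023,0.14,0.141],
    [-0.035,0.21,0.212],
    [-0.046,0.28,0.283],
    [-0.046,0.28,0.6],
  ],
  dr=[
    [0,0,0],
    [0,0,0],
    [0,0,0],
    [0,0,0],
    [0,0,0],
    [0,0,0],
    [0,0,0],
    [0,0,0],
    [0,0,0],
    [0,0,0],
  ],
  gripper=[100,100,100,100,100,100,100,100,100,100],
)

```text
clock: 9.92
eef_pos: [472.0, 482.6, 213.3]
eef_rot: [-3.133, 0.79, 1.744]
wrist_force: [0.2, 0.2, -1.2]
finger_gap: 93.9
finger_force: 0.0
```

```bash
python3 - <<'E'
from h import *
s=read_state();print(s["eef_pos"],s["eef_rot"],s["joints"],s["finger_gap"])
b=camera("side")[200:400,220:460,::-1]; c=camera("scene")[150:300,260:440,::-1]
cv2.imwrite("pics/t1.png",np.hstack([cv2.resize(b,(400,333)),cv2.resize(c,(400,333))]))
E
```

```text
[471.995 482.643 213.342] [-3.133  0.79   1.744] [ 0.88   0.894  0.929 -0.59   1.852  0.702] 93.89878093146243
```

View pics/t1.png

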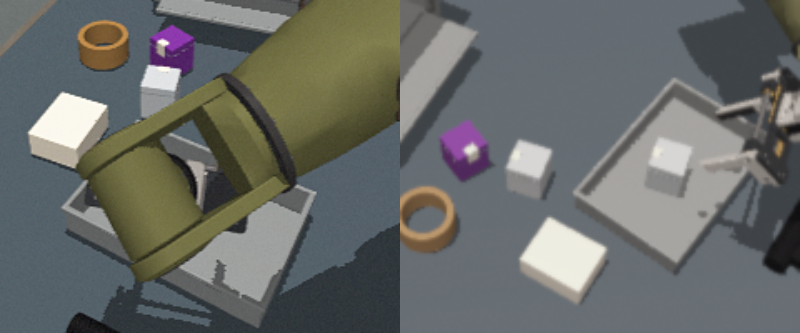

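Request:
carry_out(
  slide=[
    [0,0,0],
    [0,0,0],
    [0,0,0],
  ],
  dr=[
    [0,0,0],
    [0,0,0],
    [0,0,0],
  ],
  gripper=[100,100,100],
)

```text
clock: 10.27
eef_pos: [473.7, 480.6, 215.9]
eef_rot: [-3.139, 0.787, 1.737]
wrist_force: [0.7, 0.2, -0.5]
finger_gap: 94.1
finger_force: 0.0
```

Request:
carry_out(
  slide=[
    [0.464,-0.795,0],
    [0.464,-0.795,0],
    [0.464,-0.795,0],
    [0.464,-0.795,0],
    [0.464,-0.795,0],
    [0.464,-0.795,-0.06],
    [0.464,-0.795,-0.177],
    [0.464,-0.795,-0.177],
    [0.464,-0.795,-0.177],
    [0.464,-0.795,-0.177],
  ],
  dr=[
    [0,0,0.0086],
    [0,0,0.0086],
    [0,0,0.0086],
    [0,0,0.0086],
    [0,0,0.0086],
    [0,0,0.0086],
    [0,0,0.0086],
    [0,0,0.0086],
    [0,0,0.0086],
    [0,0,0.0086],
  ],
  gripper=[100,100,100,100,100,100,100,100,100,100],
)

```text
clock: 11.1
eef_pos: [589.6, 283.0, 173.8]
eef_rot: [3.141, 0.786, 1.79]
wrist_force: [-0.2, -0.9, -0.3]
finger_gap: 94.0
finger_force: 0.0
```

Request:
carry_out(
  slide=[
    [0.02,-0.09,-0.09],
    [0.04,-0.18,-0.18],
    [0.055,-0.25,-0.255],
    [0.062,-0.284,-0.288],
    [0.062,-0.284,-0.288],
    [0.062,-0.284,-0.288],
  ],
  dr=[
    [0,0,0],
    [0,0,0],
    [0,0,0],
    [0,0,0],
    [0,0,0],
    [0,0,0],
  ],
  gripper=[100,100,100,100,100,100],
)

```text
clock: 11.6
eef_pos: [605.5, 212.2, 102.5]
eef_rot: [3.139, 0.786, 1.788]
wrist_force: [0.2, 0.7, 0.6]
finger_gap: 93.9
finger_force: 0.0
```

Request:
carry_out(
  slide=[
    [0,0,0],
    [0,0,0],
    [0,0,0],
    [0,0,0],
    [0,0,0],
    [0,0,0],
    [0,0,0],
  ],
  dr=[
    [0,0,0],
    [0,0,0],
    [0,0,0],
    [0,0,0],
    [0,0,0],
    [0,0,0],
    [0,0,0],
  ],
  gripper=[0,0,0,0,0,0,0],
  newtons=30,
)

```text
clock: 12.18
eef_pos: [605.3, 211.5, 101.4]
eef_rot: [3.141, 0.786, 1.789]
wrist_force: [-0.4, 2.4, 3.0]
finger_gap: 60.7
finger_force: 30.0
```

Request:
carry_out(
  slide=[
    [0,0,0.04],
    [0,0,0.1],
    [0,0,0.2],
    [0,0,0.3],
    [0,0,0.4],
    [0,0,0.4],
    [0,0,0.4],
    [0,0,0.4],
  ],
  dr=[
    [0,0,0],
    [0,0,0],
    [0,0,0],
    [0,0,0],
    [0,0,0],
    [0,0,0],
    [0,0,0],
    [0,0,0],
  ],
  gripper=[0,0,0,0,0,0,0,0],
)

```text
clock: 12.85
eef_pos: [604.9, 211.1, 200.2]
eef_rot: [-3.14, 0.786, 1.79]
wrist_force: [-0.6, 0.5, -3.5]
finger_gap: 60.0
finger_force: 30.0
```

```bash
python3 wt.py; python3 - <<'E'
from h import *
s=read_state();print(s["eef_rot"],s["finger_gap"])
E
```

```text
[-0.213  0.125 -3.417] [0.457 0.619 0.463] [0.746 0.137 0.006] [605.238 211.267 201.057] [ 0.465  0.703  1.291 -0.764  1.437  0.469] [ -0.003 -73.312 -33.308  -2.164   1.12   -0.013]
[3.141 0.786 1.789] 60.45861028104379
```

Request:
carry_out(
  slide=[
    [-0.01,-0.12,0],
    [-0.02,-0.24,0],
    [-0.03,-0.36,0],
    [-0.04,-0.48,0],
    [-0.05,-0.6,0],
    [-0.06,-0.72,0],
    [-0.07,-0.84,-0.03],
    [-0.08,-0.96,-0.06],
    [-0.08,-0.96,-0.09],
    [-0.08,-0.96,-0.1],
  ],
  dr=[
    [0,0,-0.0228],
    [0,0,-0.0228],
    [0,0,-0.0228],
    [0,0,-0.0228],
    [0,0,-0.0228],
    [0,0,-0.0228],
    [0,0,-0.0228],
    [0,0,-0.0228],
    [0,0,-0.0228],
    [0,0,-0.0228],
  ],
  gripper=[0,0,0,0,0,0,0,0,0,0],
)

```text
clock: 14.38
eef_pos: [584.7, -30.1, 175.3]
eef_rot: [-3.14, 0.786, 1.645]
wrist_force: [-0.7, 0.3, -3.5]
finger_gap: 59.6
finger_force: 30.0
```

Request:
carry_out(
  slide=[
    [0,0,0],
    [0,0,0],
  ],
  dr=[
    [0,0,0],
    [0,0,0],
  ],
  gripper=[0,0],
)

```text
clock: 14.55
eef_pos: [585.5, -27.9, 176.3]
eef_rot: [3.141, 0.786, 1.647]
wrist_force: [-0.7, 0.5, -3.6]
finger_gap: 59.7
finger_force: 30.0
```

Request:
carry_out(
  slide=[
    [0,-0.1,-0.01],
    [0,-0.2,-0.01],
    [0,-0.3,-0.015],
    [0,-0.4,-0.015],
    [0,-0.5,-0.02],
    [0,-0.5,-0.02],
    [0,-0.5,-0.02],
  ],
  dr=[
    [0,0,0],
    [0,0,0],
    [0,0,0],
    [0,0,0],
    [0,0,0],
    [0,0,0],
    [0,0,0],
  ],
  gripper=[0,0,0,0,0,0,0],
)

```text
clock: 15.13
eef_pos: [585.4, -153.9, 171.4]
eef_rot: [3.141, 0.786, 1.645]
wrist_force: [-0.4, 0.4, -4.3]
finger_gap: 60.1
finger_force: 30.0
```

Request:
carry_out(
  slide=[
    [0,-0.06,0],
    [0,-0.12,0],
    [0,-0.18,0],
    [0,-0.232,0],
    [0,-0.232,0],
    [0,-0.232,-0.06],
    [0,-0.232,-0.12],
    [0,-0.232,-0.18],
    [0,-0.232,-0.22],
    [0,-0.232,-0.23],
  ],
  dr=[
    [0,0,0],
    [0,0,0],
    [0,0,0],
    [0,0,0],
    [0,0,0],
    [0,0,0],
    [0,0,0],
    [0,0,0],
    [0,0,0],
    [0,0,0],
  ],
  gripper=[0,0,0,0,0,0,0,0,0,0],
)

```text
clock: 15.97
eef_pos: [585.0, -210.8, 111.8]
eef_rot: [-3.138, 0.785, 1.649]
wrist_force: [-0.9, 0.8, -3.3]
finger_gap: 60.1
finger_force: 30.0
```

Now settle onto the floor (contact expected near z≈105).

Request:
carry_out(
  slide=[
    [0,0,-0.004],
    [0,0,-0.01],
    [0,0,-0.016],
    [0,0,-0.022],
    [0,0,-0.024],
    [0,0,-0.024],
  ],
  dr=[
    [0,0,0],
    [0,0,0],
    [0,0,0],
    [0,0,0],
    [0,0,0],
    [0,0,0],
  ],
  gripper=[0,0,0,0,0,0],
)

```text
clock: 16.47
eef_pos: [585.3, -211.8, 107.7]
eef_rot: [3.141, 0.786, 1.646]
wrist_force: [0.4, 0.6, -4.2]
finger_gap: 60.1
finger_force: 30.0
```

Request:
carry_out(
  slide=[
    [0,0,-0.004],
    [0,0,-0.008],
    [0,0,-0.012],
    [0,0,-0.012],
    [0,0,-0.012],
  ],
  dr=[
    [0,0,0],
    [0,0,0],
    [0,0,0],
    [0,0,0],
    [0,0,0],
  ],
  gripper=[0,0,0,0,0],
)

```text
clock: 16.88
eef_pos: [585.5, -211.8, 105.4]
eef_rot: [3.141, 0.787, 1.645]
wrist_force: [-2.0, 2.3, 6.0]
finger_gap: 60.0
finger_force: 30.0
```

Request:
carry_out(
  slide=[
    [0,0,0],
    [0,0,0],
    [0,0,0],
    [0,0,0],
    [0,0,0],
    [-0.005,0.07,0.07],
    [-0.01,0.14,0.14],
    [-0.015,0.21,0.21],
    [-0.021,0.282,0.283],
    [-0.021,0.282,0.283],
  ],
  dr=[
    [0,0,0],
    [0,0,0],
    [0,0,0],
    [0,0,0],
    [0,0,0],
    [0,0,0],
    [0,0,0],
    [0,0,0],
    [0,0,0],
    [0,0,0],
  ],
  gripper=[100,100,100,100,100,100,100,100,100,100],
)

```text
clock: 17.72
eef_pos: [581.0, -139.0, 178.7]
eef_rot: [3.135, 0.786, 1.644]
wrist_force: [0.6, -0.3, 0.0]
finger_gap: 94.0
finger_force: 0.0
```

Request:
carry_out(
  slide=[
    [-0.01,0.15,0.02],
    [-0.02,0.3,0.04],
    [-0.03,0.45,0.06],
    [-0.045,0.6,0.08],
    [-0.06,0.8,0.08],
    [-0.06,0.8,0.08],
    [-0.06,0.8,0.08],
  ],
  dr=[
    [0,0,0],
    [0,0,0],
    [0,0,0],
    [0,0,0],
    [0,0,0],
    [0,0,0],
    [0,0,0],
  ],
  gripper=[0,0,0,0,0,0,0],
)

```text
clock: 18.3
eef_pos: [565.0, 60.6, 194.6]
eef_rot: [-3.141, 0.786, 1.65]
wrist_force: [-0.3, -0.5, 0.6]
finger_gap: 50.7
finger_force: 0.0
```

```bash
python3 - <<'E'
from h import *
s=read_state();print(s["eef_pos"],s["eef_rot"],s["joints"],s["finger_gap"])
m=camera_model("wrist");im=camera("wrist")[:,:,::-1].copy()
import pickle;pickle.dump(m,open("w3.pkl","wb"))
P=[587,-334,-1.496]
L=[(-268,150,60),(-268,-150,60),(-268,150,50),(-150,200,0)]+[(-70+a,b-5,76) for a in(-30,30) for b in(-30,30)]
uv=proj(m,W(P,L));print(uv)
cv2.imwrite("pics/w3.png",np.vstack([cv2.resize(im,None,fx=.95,fy=.95),cv2.resize(camera("side")[100:250,250:490,::-1],(608,220))]))
E
```

```text
[565.019  60.605 194.625] [-3.141  0.786  1.65 ] [ 0.256  0.549  1.564 -0.805  1.31   0.51 ] 50.687591164874114
[[505.945 202.636]
 [115.753 201.557]
 [502.632 191.736]
 [490.082 211.425]
 [283.911 289.909]
 [336.122 290.011]
 [288.033 304.25 ]
 [334.431 304.335]]
```

View pics/w3.png

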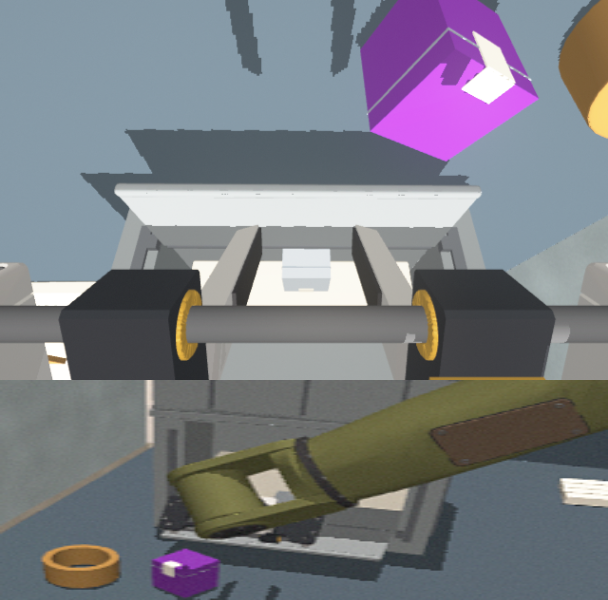

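Request:
carry_out(
  slide=[
    [-0.12,0.008,0],
    [-0.24,0.008,0],
    [-0.336,0.008,0],
    [-0.336,0.008,-0.05],
    [-0.336,0.008,-0.15],
    [-0.336,0.008,-0.25],
    [-0.336,0.008,-0.35],
    [-0.336,0.008,-0.45],
    [-0.336,0.008,-0.496],
    [-0.336,0.008,-0.496],
  ],
  dr=[
    [-0.015,-0.001,0],
    [-0.03,-0.002,0],
    [-0.047,-0.0035,0],
    [-0.047,-0.0035,0],
    [-0.047,-0.0035,0],
    [-0.047,-0.0035,0],
    [-0.047,-0.0035,0],
    [-0.047,-0.0035,0],
    [-0.047,-0.0035,0],
    [-0.047,-0.0035,0],
  ],
  gripper=[0,0,0,0,0,0,0,0,0,0],
)

```text
clock: 19.23
eef_pos: [480.5, 65.3, 71.0]
eef_rot: [-3.124, 1.076, 1.652]
wrist_force: [0.2, -0.2, -0.3]
finger_gap: -0.0
finger_force: 0.0
```

Request:
carry_out(
  slide=[
    [0,0,0],
    [0,0,0],
  ],
  dr=[
    [0,0,0],
    [0,0,0],
  ],
  gripper=[0,0],
)

```text
clock: 19.4
eef_pos: [481.4, 66.3, 74.2]
eef_rot: [-3.135, 1.075, 1.643]
wrist_force: [-0.5, 0.7, 0.2]
finger_gap: 0.5
finger_force: 0.0
```

Request:
carry_out(
  slide=[
    [0.005,-0.07,-0.012],
    [0.01,-0.14,-0.014],
    [0.015,-0.21,-0.014],
    [0.02,-0.27,-0.014],
    [0.02,-0.27,-0.014],
    [0.02,-0.27,-0.014],
  ],
  dr=[
    [0,0,0],
    [0,0,0],
    [0,0,0],
    [0,0,0],
    [0,0,0],
    [0,0,0],
  ],
  gripper=[0,0,0,0,0,0],
)

```text
clock: 19.9
eef_pos: [488.5, 26.9, 80.7]
eef_rot: [-3.09, 1.043, 1.641]
wrist_force: [-0.1, -0.5, -0.1]
finger_gap: 0.3
finger_force: 0.0
```

```bash
python3 - <<'E'
from h import *
s=read_state();print(s["eef_pos"],s["eef_rot"],s["joints"],s["qd"],s["effort"])
E
```

```text
[488.527  26.901  80.68 ] [-3.09   1.043  1.641] [ 0.278  0.7    1.778 -1.04   1.312  0.879] [0.023 0.012 0.003 0.001 0.001 0.008] [ -1.21  -59.263 -19.929  -1.404   1.773  -0.159]
```

Request:
carry_out(
  slide=[
    [-0.02,0.05,0],
    [-0.03,0.12,0],
    [-0.04,0.2,0],
    [-0.04,0.2,0],
    [-0.04,0.2,0],
    [-0.04,0.2,0],
  ],
  dr=[
    [0.01,0.001,0],
    [0.022,0.002,0.018],
    [0.022,0.002,0.037],
    [0.022,0.002,0.056],
    [0.022,0.002,0.056],
    [0.022,0.002,0.056],
  ],
  gripper=[0,0,0,0,0,0],
)

```text
clock: 20.4
eef_pos: [482.2, 97.1, 94.9]
eef_rot: [-3.094, 0.876, 1.963]
wrist_force: [0.1, -0.6, -0.3]
finger_gap: 0.5
finger_force: 0.0
```

```bash
cat > st.py <<'E'
from h import *
s=read_state();R=Ro.from_euler("xyz",s["eef_rot"]).as_matrix()
tip=s["eef_pos"]+97*R[:,2]; d=tip-[576,-186.4,0]; n=np.array([-.0747,.9972]);
print("tcp",s["eef_pos"],s["eef_rot"],"j",s["joints"],"axis",R[:,2],"tip",tip,"out",d[:2]@n,"lat",d[:2]@[.9972,.0747],"F",s["wrist_force"])
E
python3 st.py
```

```text
tcp [482.231  97.089  94.939] [-3.094  0.876  1.963] j [ 0.396  0.586  1.857 -1.04   1.096  0.725] axis [ 0.25  -0.727 -0.639] tip [506.437  26.542  32.922] out 217.54211425833168 lat -53.46154815056773 F [ 0.101 -0.625 -0.278]
```

```bash
python3 - <<'E'
from h import *
s=read_state()
a=Ro.from_euler("xyz",s["eef_rot"]);b=Ro.from_euler("xyz",[np.pi,.96,1.30])
print((b*a.inv()).as_rotvec()/2/np.pi)
E
```

```text
[-0.013 -0.006 -0.099]
```

Request:
carry_out(
  slide=[
    [0,-0.05,0.12],
    [0,-0.1,0.2],
    [0,-0.15,0.2],
    [0,-0.18,0.2],
    [0,-0.18,0.2],
    [0,-0.18,0.2],
    [0,-0.18,0.2],
    [0,-0.18,0.2],
  ],
  dr=[
    [-0.013,-0.006,-0.099],
    [-0.013,-0.006,-0.099],
    [-0.013,-0.006,-0.099],
    [-0.013,-0.006,-0.099],
    [-0.013,-0.006,-0.099],
    [-0.013,-0.006,-0.099],
    [-0.013,-0.006,-0.099],
    [-0.013,-0.006,-0.099],
  ],
  gripper=[0,0,0,0,0,0,0,0],
)

```text
clock: 21.07
eef_pos: [481.9, 51.3, 143.8]
eef_rot: [3.141, 0.959, 1.306]
wrist_force: [0.4, 0.2, -0.2]
finger_gap: 0.8
finger_force: 0.0
```

```bash
python3 st.py
```

```text
tcp [481.939  51.264 143.84 ] [3.141 0.959 1.306] j [ 0.282  0.607  1.685 -0.776  1.511  0.873] axis [-0.214 -0.79  -0.575] tip [461.172 -25.354  88.097] out 169.17265493800377 lat -102.47685045294944 F [ 0.43   0.166 -0.19 ]
```

Request:
carry_out(
  slide=[
    [0,0,-0.1],
    [0,0,-0.2],
    [0,0,-0.252],
    [0,0,-0.252],
    [0.005,-0.065,-0.252],
    [0.01,-0.13,-0.252],
    [0.015,-0.2,-0.252],
    [0.02,-0.26,-0.252],
    [0.02,-0.26,-0.252],
    [0.02,-0.26,-0.252],
  ],
  dr=[
    [0,0,0],
    [0,0,0],
    [0,0,0],
    [0,0,0],
    [0,0,0],
    [0,0,0],
    [0,0,0],
    [0,0,0],
    [0,0,0],
    [0,0,0],
  ],
  gripper=[0,0,0,0,0,0,0,0,0,0],
)

```text
clock: 21.9
eef_pos: [487.3, -13.4, 82.3]
eef_rot: [3.138, 0.958, 1.3]
wrist_force: [-0.9, -0.2, 0.5]
finger_gap: 0.4
finger_force: 0.0
```

```bash
python3 st.py
```

```text
tcp [487.334 -13.415  82.349] [3.138 0.958 1.3  ] j [ 0.163  0.7    1.721 -0.864  1.361  0.914] axis [-0.215 -0.789 -0.575] tip [466.463 -89.958  26.541] out 104.35414048253048 lat -102.02596170726909 F [-0.916 -0.155  0.488]
```

Request:
carry_out(
  slide=[
    [0,0.005,0.05],
    [0,0.009,0.091],
    [0.001,-0.017,0.183],
    [0.0045,-0.06,0.268],
    [0.006,-0.08,0.296],
    [0.011,-0.145,0.371],
    [0.0155,-0.206,0.415],
    [0.021,-0.275,0.446],
    [0.026,-0.349,0.462],
    [0.026,-0.349,0.462],
  ],
  dr=[
    [0,0,0],
    [0,0,0],
    [0,0,0],
    [0,0,0],
    [0,0,0],
    [0,0,0],
    [0,0,0],
    [0,0,0],
    [0,0,0],
    [0,0,0],
  ],
  gripper=[0,0,0,0,0,0,0,0,0,0],
)

```text
clock: 22.73
eef_pos: [493.8, -102.2, 198.3]
eef_rot: [3.136, 0.958, 1.297]
wrist_force: [0.2, -0.2, 0.4]
finger_gap: 0.4
finger_force: 0.0
```

```bash
python3 st.py
```

```text
tcp [ 493.818 -102.172  198.256] [3.136 0.958 1.297] j [-0.004  0.48   1.729 -0.93   1.398  0.668] axis [-0.215 -0.789 -0.575] tip [ 472.916 -178.709  142.451] out 15.369959955187486 lat -102.22058378611243 F [ 0.202 -0.203  0.357]
```

Request:
carry_out(
  slide=[
    [0.001,-0.016,0],
    [0.002,-0.032,0.003],
    [0.003,-0.044,0.003],
    [0.003,-0.044,0.003],
  ],
  dr=[
    [0,0,0],
    [0,0,0],
    [0,0,0],
    [0,0,0],
  ],
  gripper=[0,0,0,0],
)

```text
clock: 23.07
eef_pos: [494.3, -109.7, 197.5]
eef_rot: [3.141, 0.956, 1.303]
wrist_force: [-3.9, 22.1, 5.2]
finger_gap: 0.6
finger_force: 11.5
```

```bash
python3 st.py; python3 - <<'E'
from h import *
im=camera("wrist")[:,:,::-1]
cv2.imwrite("pics/w4.png",np.vstack([cv2.resize(im,None,fx=.95,fy=.95),cv2.resize(camera("side")[100:250,250:490,::-1],(608,220))]))
E
```

```text
tcp [ 494.349 -109.736  197.509] [3.141 0.956 1.303] j [-0.018  0.481  1.729 -0.936  1.387  0.658] axis [-0.215 -0.788 -0.577] tip [ 473.461 -186.165  141.55 ] out 7.8944050414009395 lat -102.23416076512007 F [-3.85  22.058  5.236]
```

Request:
carry_out(
  slide=[
    [0,0.02,0],
    [-0.005,0.1,0.02],
    [-0.01,0.2,0.1],
    [-0.02,0.35,0.25],
    [-0.03,0.5,0.4],
    [-0.04,0.65,0.5],
    [-0.04,0.8,0.5],
    [-0.04,0.8,0.5],
    [-0.04,0.8,0.5],
  ],
  dr=[
    [0,0,0],
    [0,0,0],
    [0,0,0],
    [0,0,0],
    [0,0,0],
    [0,0,0],
    [0,0,0.02],
    [0,0,0.04],
    [0,0,0.055],
  ],
  gripper=[0,0,0,0,0,0,100,100,100],
)

```text
clock: 23.92
eef_pos: [484.4, 92.3, 323.6]
eef_rot: [3.137, 0.958, 1.656]
wrist_force: [0.5, -0.6, 0.3]
finger_gap: 17.3
finger_force: 0.0
```

```bash
python3 - <<'E'
from h import *
m=camera_model("wrist");im=camera("wrist")[:,:,::-1];P=[587,-334,-1.496]
for th in(0,.1): print(th,.95*proj(m,W(P,[(-148-120*np.sin(th)-5*np.cos(th),y,55+120*np.cos(th)) for y in(150,-150)])))
a=cv2.resize(camera("side")[80:400,230:550,::-1],(220,220));b=cv2.resize(camera("scene")[80:330,150:450,::-1],(388,220))
cv2.imwrite("pics/fin.png",np.vstack([cv2.resize(im,None,fx=.95,fy=.95),np.hstack([a,b])]))
E
```

```text
0 [[483.087 203.231]
 [236.15  202.553]]
0.1 [[488.025 199.376]
 [234.37  198.637]]
```

View pics/fin.png

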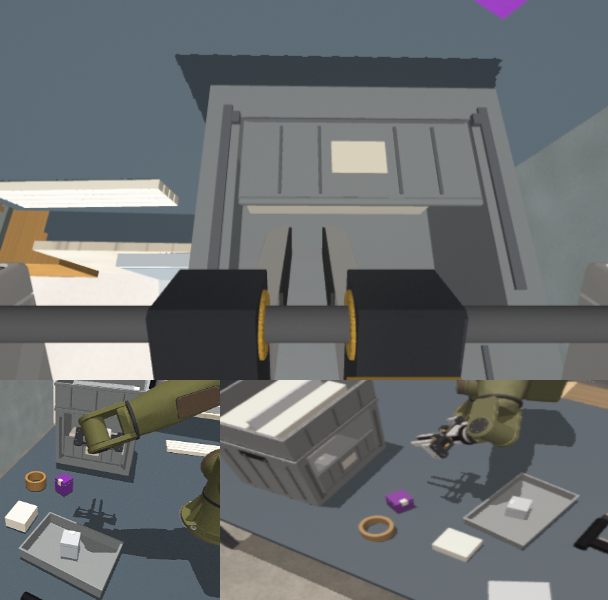

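The flap edge lies at rows 199–204, which matches the shut prediction of 203. The packed box shows behind the flap and the empty one stands in the tray.

```bash
python3 -c "
from cell import *
print(sign_off())"
```

```text
the job is handed in; nothing more can be done
None
```

I handed the job in at about 24 s of the 72 s allowed, and no verdict came back: the packed box (about 3.4 N) stands on the lower container's floor, the empty one (about 0.7 N) in the tray, the flap is pushed shut against its stop, and the glue gun, tape roll and foam block were not touched.

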